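# Pack the clips in the button box and close it

### The job

Put the three complete pink spring clips into the steel button box, one in each of its three bays, and then put the lid squarely on the box so that it is fully seated. Leave the broken half clip, the long pink clothes peg and the white measuring cup where they are.

Things in the scene. Friction and masses are not known exactly. Their poses are not given: they have to be found in the camera images.
- button_box: open stainless steel box, 106 (its x) x 190 (its y) x 40 mm high, walls and floor 3 mm thick, fixed to the table. Two dividers, 28 mm high, make three equal bays side by side along its y, each 100 (x) by about 59 mm (y) inside, with centres at y = -62, 0 and +62 mm. Origin: centre of its underside, z up
- lid: loose steel lid, 250 g: plate 116 (its x) x 200 (its y) x 3 mm; under it a locating plate 84 x 168 x 6 mm drops inside the box walls with 8 mm play all round. On top, centred, a black grip bar 16 (x) x 44 (y) mm, its top 37 mm above the origin. Origin: centre of the locating plate's underside, z up; starts on the table right way up. Seated, its origin is 34 mm above the box's; either way round fits
- clip_a: complete bright pink spring clip: lower jaw 44 (its x) x 22 (its y) x 6 mm, with upper jaw and finger lever above it, 24 mm high; over its middle (x -13 to +9 mm) stands a flat-sided block 22 mm wide and 24 mm high, with a silvery pin across its top (25 mm at most). 25 g, rigid. Origin: centre of its underside, z up; lies upright on the table at any yaw
- clip_b: complete bright pink spring clip: lower jaw 44 (its x) x 22 (its y) x 6 mm, with upper jaw and finger lever above it, 24 mm high; over its middle (x -13 to +9 mm) stands a flat-sided block 22 mm wide and 24 mm high, with a silvery pin across its top (25 mm at most). 25 g, rigid. Origin: centre of its underside, z up; lies upright on the table at any yaw
- clip_c: complete bright pink spring clip: lower jaw 44 (its x) x 22 (its y) x 6 mm, with upper jaw and finger lever above it, 24 mm high; over its middle (x -13 to +9 mm) stands a flat-sided block 22 mm wide and 24 mm high, with a silvery pin across its top (25 mm at most). 25 g, rigid. Origin: centre of its underside, z up; lies upright on the table at any yaw
- half_clip: broken clip: only a snapped stub of the bright pink lower jaw of such a clip, 30 x 22 mm and at most 9 mm high, flat, with no nose, upper jaw, lever or spring pin. It does not belong in the box. Origin: centre of its underside
- long_peg: bright pink clothes peg, long and slim: 86 (its x) x about 18 mm over its spread legs x 12 mm high, lying flat. It does not belong in the box. Origin: underside, near its middle
- cup: white plastic measuring cup with a side handle, 76 mm across the rim, 75 mm high, standing upright on the rest pad. Origin: centre of its underside
- rest_pad: blue silicone iron rest pad, 120 (its x) x 170 (its y) x 6 mm, fixed to the table. Origin: centre of its underside
Mind the look-alikes: they are no part of the job. Leave any green look-alike of the clip_b alone.

How it is judged:
By the outcome, as a careful person would: the job done as asked, in the order asked, and still so for the second after the job is handed in, with the robot touching nothing.
It also fails if it takes over 96 s, if anything falls off the work surface, if the arm or the gripper's body presses on something with over 40 N, if the wrist force passes 120 N, or if a joint passes its speed limit or range.

### The arm

A 6-joint arm with a two-finger parallel gripper is mounted at the origin on the work surface. World frame = base frame: x ahead of the robot, y to its left, z up, the work surface at z = 0. Lengths are in m, angles in rad, forces in N, time in s.
With the tool pointing down it reaches from about 0.375 to 0.9 m from the base axis. Payload 3.1 kg.
Tool frame: the origin (TCP) lies on the front face of the gripper's body, between the roots of the fingers; the fingertips stand 70 mm ahead of it and the grasp point (between the pads) lies 51 mm ahead of it; z points along the fingers, y is the line along which they close (so a half turn about z gives the same grasp; the last joint's range is limited). The gripper opens to 87 mm and grips with 3 to 60 N. Pads are 19 mm wide; open, the fingers measure 117 mm over their backs; the gripper's body (75 mm by 190 mm) begins 51 mm behind the grasp point.
Start: joints at [-1.357, 0.527, 1.433, -0, 1.181, -0.178], TCP at [0.239, -0.578, 0.292] pointing down, gripper open.
Joint ranges: [-3.08, 3.08], [-0.75, 2.2], [0.22, 2.44], [-1.43, 4.57], [0, 2.65], [-2.85, 2.85]. Speed limits (rad/s): [2.79, 2.79, 3.14, 3.14, 3.14, 3.14].

### API

Orientations are given as a unit quaternion [x, y, z, w].
In Python, from rig import robot, cams, ticket gives the robot as it stands. The module is installed in compiled form; this text tells all that it offers.
- The arm moves only by the shell command python3 -m crank 'ROWS' [FORCE]. ROWS is JSON, a list of rows, each a list of 7 numbers: the shift along the tool's x, y, z in cm, then the turn, a rotation vector about the tool's x, y, z in rad, then the closure, from 0 (fully open) to 1 (shut). A call has 1 to 5 rows; each row shifts and turns the commanded pose from where the row before left it, along the tool's axes as they then stand; what a row does not reach is not made up. A row lasts 1/8 s, in which the tool goes at most 62.5 mm and 10.7 degrees, less where a joint would pass 70% of its speed; a pose out of reach is approached as far as the arm can. A call is refused whole if a number of a shift passes 6.25 or a number of a turn 0.188, either way. A call with a gripper value outside its range is refused whole. The fingers move at their own pace and stop on an object; FORCE is the grip in N (left out, the last holds). Time passes only in rows, so rows that do not move let the fingers close. It gives the time, the measured TCP pose, the force, the opening and the grip force at its end, in the units of the state.
- robot.get_obs(): the state, without advancing time (a new reading comes with each control period).
- cams.camera(name): name is "side" or "top" or "wrist"; returns the picture (400x640x3 uint8, red, green, blue); there is no depth.
- cams.camera_info(name): a dict with "intrinsics" (3x3 intrinsics, pixels), "pose" (4x4, takes a point from camera to world coordinates). Camera axes: x right, y down, z forward; pixel columns grow to the right and rows downward; lengths in m; the calibration is good to about 2 mm. A picture is of the moment at which its call begins: read the wrist's pose just before it. camera_info takes no time and is no camera call; for the wrist camera it gives the pose at the moment of the call.
- ticket.hand_in(): hands the job in; it is judged then, once.
The state is a dict: "time": time; "q": joint angles; "joint_velocities": joint speeds; "joint_torque": joint torques, N m; "position": TCP position; "tool_rot": TCP orientation; "ft_force": force on the tool from outside, world axes, zero at the start; "moment": the same for the moment, N m; "grip_width": finger opening in m; "grip_force": force on a finger pad.
Only numpy, scipy, OpenCV 4.12 (cv2) and the standard library are available. Lean on these libraries where they do the work, as an engineer would, in place of code of your own. Each camera call takes 0.05 s, during which the arm holds its last target. There are 200 camera calls.

## Working session

There is one attempt and no reset: what is moved stays moved. The work goes in short steps, Python scripts to look and compute and a shell command to move; the robot and the scene stay as the last step left them, time stands still between calls to the robot, and variables do not carry over. Pictures are saved under pics/ and viewed, at most 14 in all, crops included, and the job is handed in when it is done.

```bash
mkdir -p pics; cat > h.py <<'E'
import numpy as np, cv2
from rig import robot, cams, ticket
from scipy.spatial.transform import Rotation as R
def ray(info,uv,z):
    K=np.array(info["intrinsics"]);T=np.array(info["pose"])
    d=T[:3,:3]@np.linalg.inv(K)@np.array([uv[0],uv[1],1.0]);o=T[:3,3]
    return o+d*(z-o[2])/d[2]
def proj(info,p):
    K=np.array(info["intrinsics"]);T=np.array(info["pose"])
    c=K@(T[:3,:3].T@(np.array(p)-T[:3,3]));return c[:2]/c[2]
def pink(im):
    h=cv2.cvtColor(im,cv2.COLOR_RGB2HSV)
    return cv2.inRange(h,(145,80,80),(178,255,255))
def save(im,n): cv2.imwrite("pics/"+n+".png",cv2.cvtColor(im,cv2.COLOR_RGB2BGR))
E
python3 - <<'E'
from h import *
o=robot.get_obs();print(o["position"],o["tool_rot"],o["time"])
for n in("top","side"):
    i=cams.camera_info(n);im=cams.camera(n);save(im,n)
    print(n,np.round(i["pose"],3).tolist(),np.round(i["intrinsics"],1).tolist())
    if n=="top":
        m=pink(im);cs,_=cv2.findContours(m,0,2)
        for c in cs:
            if cv2.contourArea(c)<30:continue
            r=cv2.minAreaRect(c);print(np.round(r[0]),np.round(r[1],1),round(r[2]),np.round(ray(i,r[0],.015),3),cv2.contourArea(c))
E
```

```text
[ 0.23856909 -0.5770438   0.29127067] [ 9.80870688e-01  1.94657424e-01 -1.59827333e-05 -1.08624341e-03] 0.0
top [[0.124, -0.972, 0.197, 0.191], [-0.992, -0.122, 0.025, -0.024], [-0.001, -0.199, -0.98, 1.408], [0.0, 0.0, 0.0, 1.0]] [[519.9, 0.0, 320.5], [0.0, 519.9, 195.4], [0.0, 0.0, 1.0]]
[379. 230.] [8.5 7.9] 18 [ 0.397 -0.158  0.015] 51.5
[382. 221.] [7.9 6.3] 18 [ 0.422 -0.162  0.015] 41.0
[258. 218.] [7.6 8.5] 63 [0.391 0.171 0.015] 53.0
[211. 214.] [ 8.  11.2] 63 [0.385 0.302 0.015] 74.5
[254. 209.] [6.3 7.6] 63 [0.412 0.186 0.015] 38.5
[317. 202.] [ 8.9 16. ] 32 [0.452 0.019 0.015] 92.5
side [[-0.863, -0.321, 0.389, 0.129], [-0.504, 0.576, -0.643, 0.581], [-0.017, -0.752, -0.659, 0.652], [0.0, 0.0, 0.0, 1.0]] [[394.1, 0.0, 315.8], [0.0, 394.1, 196.6], [0.0, 0.0, 1.0]]
```

View pics/top.png

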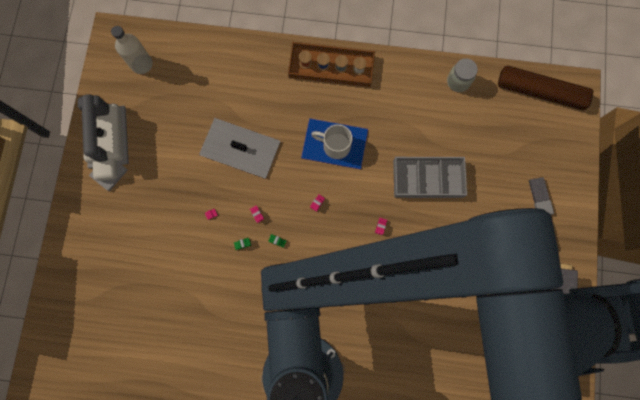

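View pics/side.png

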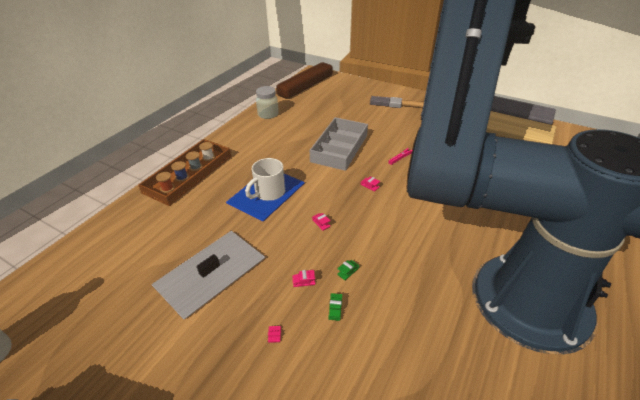

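The top view shows three complete clips at (380,226), (317,203) and (257,214), and the half clip at (211,214). The box is at (430,177) and the lid at (240,148). The side view agrees and also shows the long peg, which the arm hides in the top view.

```bash
cat >> h.py <<'E'
def go(x,y,z,yaw):
    "delta to target with tool down, tool x at yaw; in cm & rad (world shift first aligned with current tool)"
    o=robot.get_obs();Rm=R.from_quat(o["tool_rot"]).as_matrix()
    d=Rm.T@(np.array([x,y,z])-o["position"])*100
    c,s=np.cos(yaw),np.sin(yaw);Rt=np.array([[c,s,0],[s,-c,0],[0,0,-1]])
    print("at",np.round(o["position"],4),"yaw",round(np.degrees(np.arctan2(Rm[1,0],Rm[0,0])),1),"F",np.round(o["ft_force"],1),"t",round(o["time"],2),"shift cm",np.round(d,2),"rotvec",np.round(R.from_matrix(Rm.T@Rt).as_rotvec(),3))
E
python3 - <<'E'
from h import *
im=cv2.cvtColor(cv2.imread("pics/top.png"),cv2.COLOR_BGR2RGB);i=cams.camera_info("top")
h=cv2.cvtColor(im,cv2.COLOR_RGB2HSV)
m=cv2.inRange(h,(0,0,70),(180,60,255))
for n,(x0,y0,x1,y1),z in(("box",(380,145,480,210),.04),("lid",(190,110,292,187),.009)):
    mm=np.zeros_like(m);mm[y0:y1,x0:x1]=m[y0:y1,x0:x1]
    c=max(cv2.findContours(mm,0,2)[0],key=cv2.contourArea)
    p=cv2.boxPoints(cv2.minAreaRect(c));w=np.array([ray(i,q,z) for q in p])
    print(n,np.round(p),np.round(w[:,:2],3).tolist(),w.mean(0).round(3),np.linalg.norm(w-np.roll(w,1,0),axis=1).round(3))
go(.36,-.16,.30,0)
w=cams.camera_info("wrist");o=robot.get_obs()
Rm=R.from_quat(o["tool_rot"]).as_matrix();T=np.array(w["pose"])
print((Rm.T@(T[:3,3]-o["position"])).round(3),(Rm.T@T[:3,:3]).round(2).tolist(),np.round(w["intrinsics"],0).tolist())
E
```

```text
box [[394. 157.]
 [466. 157.]
 [466. 196.]
 [394. 196.]] [[0.598, -0.174], [0.622, -0.369], [0.514, -0.376], [0.49, -0.185]] [ 0.556 -0.276  0.04 ] [0.109 0.196 0.109 0.193]
lid [[199. 154.]
 [213. 117.]
 [280. 141.]
 [266. 178.]] [[0.547, 0.363], [0.661, 0.344], [0.615, 0.145], [0.502, 0.167]] [0.581 0.255 0.009] [0.201 0.116 0.205 0.115]
at [ 0.2386 -0.5771  0.2914] yaw 22.4 F [-0.1  0.1  0.4] t 0.1 shift cm [ 27.15 -33.92  -0.79] rotvec [-0.002  0.     0.392]
[ 0.078  0.001 -0.092] [[-0.0, -0.96, -0.28], [1.0, -0.0, 0.0], [-0.0, -0.28, 0.96]] [[334.0, 0.0, 322.0], [0.0, 334.0, 200.0], [0.0, 0.0, 1.0]]
```

```bash
python3 -m crank '[[0,0,0,0,0,0.131,0],[0,0,0,0,0,0.131,0],[0,0,0,0,0,0.13,0],[2.15,-5.2,0.5,0,0,0,0],[2.15,-5.2,0.5,0,0,0,0]]' && python3 -m crank '[[2.15,-5.2,0.5,0,0,0,0],[2.15,-5.2,0.5,0,0,0,0],[2.15,-5.2,0.5,0,0,0,0],[2.15,-5.2,0.5,0,0,0,0],[2.15,-5.2,0.5,0,0,0,0]]' && python3 -m crank '[[2.15,-5.2,0.5,0,0,0,0],[0,0,0,0,0,0,0],[0,0,0,0,0,0,0]]'
cat >> h.py <<'E'
def look(name):
    i=cams.camera_info("wrist");im=cams.camera("wrist");save(im,name)
    m=cv2.morphologyEx(pink(im),cv2.MORPH_CLOSE,np.ones((15,15)))
    for c in cv2.findContours(m,0,2)[0]:
        if cv2.contourArea(c)<150:continue
        r=cv2.minAreaRect(c);p=cv2.boxPoints(r)
        w=np.array([ray(i,q,.012) for q in p]);e=w[1]-w[0];f=w[2]-w[1]
        l=e if np.linalg.norm(e)>np.linalg.norm(f) else f
        print(np.round(r[0]),np.round(r[1]),"ctr",w.mean(0).round(4)[:2],"sides",np.linalg.norm(e).round(3),np.linalg.norm(f).round(3),"yaw",np.degrees(np.arctan(l[1]/l[0])).round(1))
    return i,im
E
python3 - <<'E'
from h import *
go(.41,-.16,.25,0)
look("w1")
E
```

```text
time: 0.72
position: [0.2817, -0.4725, 0.2815]
tool_rot: [1.0, -0.001, 0.0, -0.0]
ft_force: [0.8, -0.3, 0.4]
grip_width: 0.0872
grip_force: 0.0
time: 1.35
position: [0.3896, -0.2119, 0.257]
tool_rot: [1.0, -0.0, 0.0, -0.0]
ft_force: [1.2, 0.3, -1.0]
grip_width: 0.087
grip_force: 0.0
time: 1.72
position: [0.4109, -0.1617, 0.2522]
tool_rot: [1.0, 0.001, 0.0, 0.0]
ft_force: [-0.0, -0.6, -0.0]
grip_width: 0.0872
grip_force: 0.0
at [ 0.4109 -0.1617  0.2522] yaw 0.1 F [-0.  -0.6 -0. ] t 1.73 shift cm [-0.09 -0.17  0.22] rotvec [ 0.001 -0.     0.001]
[466. 199.] [83. 18.] ctr [ 0.3919 -0.3132] sides 0.018 0.09 yaw 69.3
[ 10. 191.] [21. 32.] ctr [0.4001 0.1577] sides 0.035 0.021 yaw -15.2
[320. 181.] [22. 46.] ctr [ 0.4104 -0.1607] sides 0.048 0.022 yaw -11.2
[137. 138.] [33. 49.] ctr [0.4537 0.0189] sides 0.05 0.03 yaw -26.9
```

View pics/w1.png

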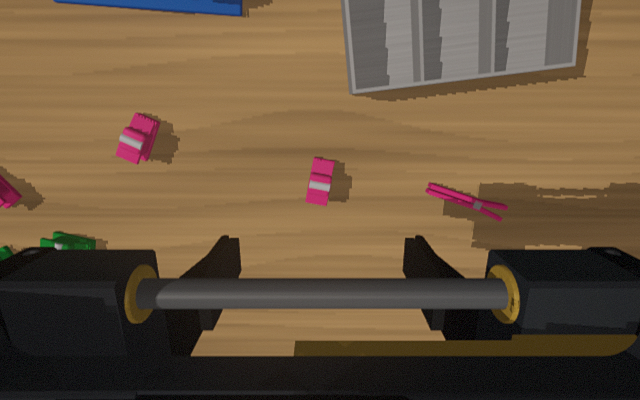

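The wrist view shows clip 1 at (320,181), nearly in line with tool x. Clip 2 is at (137,138), and the peg and the box front edge (352,94)-(577,66) are also visible.

```bash
python3 - <<'E'
from h import *
i=cams.camera_info("wrist")
a=ray(i,(352,94),.04);b=ray(i,(577,66),.04);print(a,b,np.linalg.norm(a-b),"pin",ray(i,(319,185),.024))
E
python3 -m crank '[[-0.15,-0.1,5,0,0,0.098,0.4],[0,0,5,0,0,0.097,0.4],[0,0,4,0,0,0,0.4],[0,0,2.5,0,0,0,0.4],[0,0,1.5,0,0,0,0.4]]' 20 && python3 -m crank '[[0,0,0.05,0,0,0,0.4],[0,0,0,0,0,0,0.4],[0,0,0,0,0,0,1],[0,0,0,0,0,0,1],[0,0,0,0,0,0,1]]' 20
```

```text
[ 0.49527703 -0.18985418  0.04      ] [ 0.5178611  -0.38087674  0.04      ] 0.19235295071457104 pin [ 0.4098812  -0.16079486  0.024     ]
time: 2.4
position: [0.4088, -0.1625, 0.0707]
tool_rot: [0.995, -0.099, -0.001, -0.0]
ft_force: [-0.1, -0.0, 0.2]
grip_width: 0.0536
grip_force: 0.0
time: 3.02
position: [0.4094, -0.1607, 0.072]
tool_rot: [0.995, -0.097, 0.0, 0.0]
ft_force: [0.0, 0.4, 0.3]
grip_width: 0.0299
grip_force: 0.0
```

```bash
python3 -m crank '[[0,0,0,0,0,0,1],[0,0,0,0,0,0,1],[0,0,-2,0,0,0,1],[0,0,-5,0,0,-0.17,1],[0,0,-3,0,0,-0.17,1]]' 20; python3 - <<'E'
from h import *
go(.5507,-.2164,.17,np.radians(96.7));print(robot.get_obs()["q"])
E
```

```text
time: 3.65
position: [0.4094, -0.1606, 0.1733]
tool_rot: [0.997, 0.075, 0.0, 0.0]
ft_force: [-0.0, 0.3, 0.1]
grip_width: 0.0215
grip_force: 20.0
at [ 0.4094 -0.1606  0.1733] yaw 8.6 F [-0.   0.3  0.1] t 3.65 shift cm [13.13  7.63  0.34] rotvec [ 1.000e-03 -0.000e+00 -1.537e+00]
[-6.29063691e-01  4.98403940e-01  1.99845198e+00  3.63062932e-05
  6.43630832e-01  7.91154286e-01]
```

```bash
python3 -m crank '[[4.38,2.54,0,0,0,0,1],[4.38,2.54,0,0,0,0,1],[4.37,2.55,0,0,0,0,1],[0,0,0,0,0,-0.171,1],[0,0,0,0,0,-0.171,1]]' && python3 -m crank '[[0,0,0,0,0,-0.171,1],[0,0,0,0,0,-0.171,1],[0,0,0,0,0,-0.171,1],[0,0,0,0,0,-0.171,1],[0,0,0,0,0,-0.171,1]]' && python3 -m crank '[[0,0,0,0,0,-0.171,1],[0,0,0,0,0,-0.171,1],[0,0,0,0,0,0,1]]'; python3 - <<'E'
from h import *
go(.5507,-.2164,.077,np.radians(96.7));
look("w2")
E
```

```text
time: 4.28
position: [0.5504, -0.217, 0.1711]
tool_rot: [0.97, 0.244, -0.0, -0.0]
ft_force: [-0.1, 0.3, -0.6]
grip_width: 0.022
grip_force: 20.0
time: 4.9
position: [0.5498, -0.2168, 0.1714]
tool_rot: [0.781, 0.624, -0.0, -0.001]
ft_force: [-0.6, 0.3, -0.3]
grip_width: 0.0219
grip_force: 20.0
time: 5.28
position: [0.5499, -0.2169, 0.1714]
tool_rot: [0.667, 0.745, -0.0, -0.0]
ft_force: [0.1, 0.1, 0.5]
grip_width: 0.0221
grip_force: 20.0
at [ 0.5499 -0.2169  0.1714] yaw 96.4 F [0.1 0.1 0.5] t 5.28 shift cm [0.03 0.09 9.44] rotvec [-0.001 -0.001 -0.006]
[116. 318.] [24. 26.] ctr [ 0.382  -0.3416] sides 0.028 0.02 yaw 69.1
[135. 262.] [18. 39.] ctr [ 0.4009 -0.2851] sides 0.037 0.014 yaw 70.7
[322. 245.] [64. 45.] ctr [ 0.554  -0.2531] sides 0.036 0.057 yaw -82.5
```

View pics/w2.png

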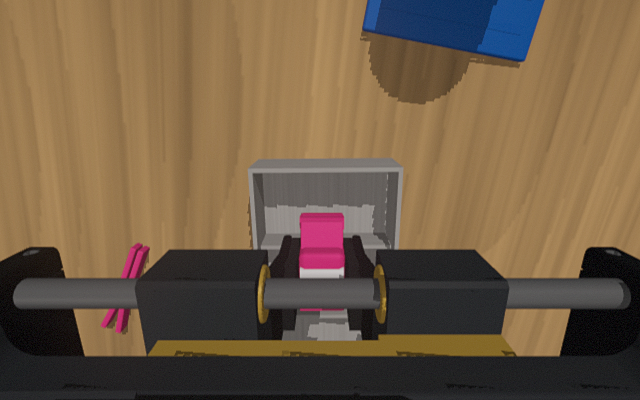

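The clip is held. The box's +y end shows outer top corners near (249,162) and (403,162).

```bash
python3 - <<'E'
from h import *
i=cams.camera_info("wrist")
a=ray(i,(250,162),.04);b=ray(i,(403,162),.04);u=(b-a)[:2];L=np.linalg.norm(u);u/=L;n=np.array([u[1],-u[0]])
print(a,b,L,np.degrees(np.arctan2(u[1],u[0])),"centre",(a+b)[:2]/2+n*.095,"bay",(a+b)[:2]/2+n*.033)
E
```

```text
[ 0.497807   -0.18446746  0.04      ] [ 0.60069913 -0.17310604  0.04      ] 0.10351750217959997 6.301113796425266 centre [ 0.55967966 -0.27321284] bay [ 0.55287493 -0.21158739]
```

```bash
python3 -m crank '[[0.35,0.15,3,0,0,-0.004,1],[0,0,3,0,0,0,1],[0,0,2,0,0,0,1],[0,0,1.3,0,0,0,1],[0,0,0,0,0,0,1]]' && python3 -m crank '[[0,0,0,0,0,0,0.5],[0,0,0,0,0,0,0.5],[0,0,0,0,0,0,0.5],[0,0,-3,0,0,0,0.5],[0,0,-5,0,0,0,0.5]]'; python3 - <<'E'
from h import *
look("w3")
go(.4525,.019,.20,np.radians(-27));
E
```

```text
time: 5.95
position: [0.5509, -0.2133, 0.0779]
tool_rot: [0.665, 0.747, -0.0, -0.001]
ft_force: [-0.7, 0.4, -0.1]
grip_width: 0.0217
grip_force: 20.0
time: 6.58
position: [0.5503, -0.213, 0.1583]
tool_rot: [0.665, 0.747, -0.0, -0.002]
ft_force: [-0.2, -0.7, 0.6]
grip_width: 0.0431
grip_force: 0.0
[324. 217.] [64. 31.] ctr [ 0.5523 -0.2199] sides 0.023 0.051 yaw -82.5
at [ 0.5537 -0.2148  0.1657] yaw 96.7 F [ 1.8 -0.5  3.2] t 6.62 shift cm [24.38 -7.29 -3.62] rotvec [ 0.01  -0.005  2.159]
```

View pics/w3.png

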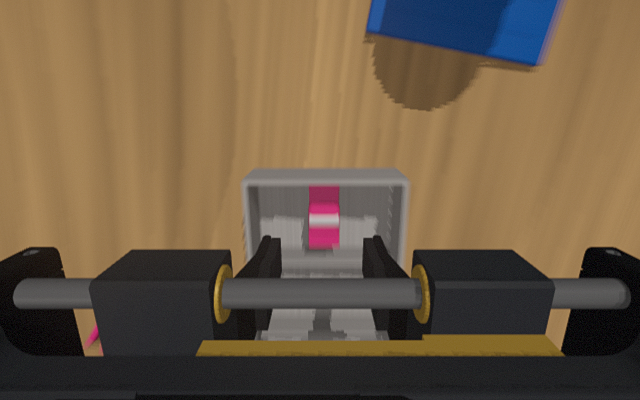

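Clip 1 is in the +y bay at (323,217).

```bash
python3 -m crank '[[4.88,-1.46,-0.7,0,0,0,0.3],[4.88,-1.46,-0.7,0,0,0,0.3],[4.88,-1.46,-0.7,0,0,0,0.3],[4.88,-1.46,-0.7,0,0,0,0.3],[4.86,-1.45,-0.7,0,0,0,0.3]]' && python3 -m crank '[[0,0,0,0,0,-0.164,0.3],[0,0,0,0,0,-0.164,0.3],[0,0,0,0,0,-0.164,0.3],[0,0,0,0,0,-0.164,0.3],[0,0,0,0,0,-0.164,0.3]]' && python3 -m crank '[[0,0,0,0,0,-0.164,0.3],[0,0,0,0,0,0,0.3],[0,0,0,0,0,0,0.3]]' | head -2;  python3 - <<'E'
from h import *
look("w4")
go(.4525,.019,.0718,np.radians(153));
E
```

```text
time: 7.25
position: [0.4499, 0.0213, 0.1944]
tool_rot: [0.665, 0.747, 0.0, 0.001]
ft_force: [0.6, 0.6, -0.1]
grip_width: 0.0611
grip_force: 0.0
time: 7.88
position: [0.4506, 0.0201, 0.1941]
tool_rot: [0.309, 0.951, 0.0, 0.001]
ft_force: [-0.2, -0.2, 1.2]
grip_width: 0.0607
grip_force: 0.0
time: 8.25
position: [0.4505, 0.0201, 0.1939]
[322. 198.] [50. 26.] ctr [0.4528 0.0189] sides 0.022 0.045 yaw -26.4
[480.  47.] [59. 43.] ctr [0.401 0.179] sides 0.028 0.045 yaw 37.3
at [0.4505 0.0201 0.1939] yaw 153.0 F [-0.4  0.   0.3] t 8.3 shift cm [-2.200e-01 -1.000e-02  1.221e+01] rotvec [ 0.     0.    -0.001]
```

View pics/w4.png

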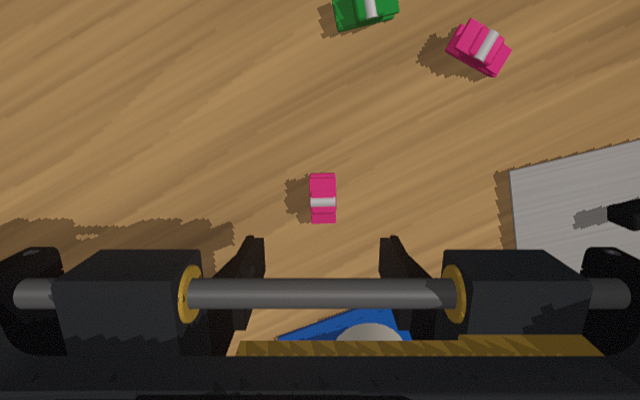

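Clip 2 is at (322,198), aligned with the tool. Clip 3 is at (480,47).

```bash
python3 -m crank '[[-0.3,0,4,0,0,0,0.4],[0,0,4,0,0,0,0.5],[0,0,2.7,0,0,0,0.5],[0,0,1.5,0,0,0,0.5],[0,0,0,0,0,0,0.5]]' 20 && python3 -m crank '[[0,0,0,0,0,0,1],[0,0,0,0,0,0,1],[0,0,0,0,0,0,1],[0,0,0,0,0,0,1],[0,0,0,0,0,0,1]]' && python3 -m crank '[[0,0,-2,0,0,0.164,1],[0,0,-4,0,0,0.164,1],[0,0,-4,0,0,0.164,1],[0,0,0,0,0,0.164,1],[0,0,0,0,0,0.164,1]]' &&  python3 -m crank '[[0,0,0,0,0,0.164,1],[0,0,0,0,0,0,1]]'; python3 - <<'E'
from h import *
go(.559,-.276,.18,np.radians(96.5));
E
```

```text
time: 8.93
position: [0.4531, 0.0187, 0.0713]
tool_rot: [0.233, 0.972, 0.0, -0.0]
ft_force: [-0.1, 0.1, 0.2]
grip_width: 0.0439
grip_force: 0.0
time: 9.55
position: [0.4534, 0.0187, 0.0721]
tool_rot: [0.233, 0.973, 0.0, 0.0]
ft_force: [0.2, -0.0, 5.0]
grip_width: 0.0222
grip_force: 20.0
time: 10.18
position: [0.4531, 0.0187, 0.1724]
tool_rot: [0.603, 0.798, 0.0, 0.001]
ft_force: [-0.0, -0.5, 0.5]
grip_width: 0.0216
grip_force: 20.0
time: 10.42
position: [0.4528, 0.0188, 0.1716]
tool_rot: [0.664, 0.748, -0.0, -0.0]
ft_force: [0.6, 0.0, -0.2]
grip_width: 0.0217
grip_force: 20.0
at [0.4528 0.0188 0.1716] yaw 96.8 F [ 0.6  0.  -0.2] t 10.43 shift cm [-30.53   7.04  -0.85] rotvec [-0.001 -0.     0.006]
```

```bash
python3 -m crank '[[-5.09,1.17,-0.1,0,0,0,1],[-5.09,1.17,-0.1,0,0,0,1],[-5.09,1.17,-0.1,0,0,0,1],[-5.09,1.17,-0.1,0,0,0,1],[-5.09,1.17,-0.1,0,0,0,1]]' && python3 -m crank '[[-5.08,1.19,-0.1,0,0,0,1],[0,0,0,0,0,0,1],[0,0,0,0,0,0,1]]'; python3 - <<'E'
from h import *
i,im=look("w5")
go(.559,-.276,.0775,np.radians(96.5));
E
```

```text
time: 11.05
position: [0.541, -0.2288, 0.1764]
tool_rot: [0.663, 0.748, -0.0, -0.0]
ft_force: [0.8, 0.2, 0.2]
grip_width: 0.0221
grip_force: 20.0
time: 11.42
position: [0.5577, -0.2756, 0.1769]
tool_rot: [0.664, 0.748, -0.0, -0.001]
ft_force: [-0.1, 0.9, -0.2]
grip_width: 0.0219
grip_force: 20.0
[322. 246.] [63. 47.] ctr [ 0.5623 -0.3153] sides 0.038 0.057 yaw -82.1
[118. 220.] [26. 98.] ctr [ 0.3933 -0.3127] sides 0.09 0.02 yaw 69.1
[323. 122.] [63. 30.] ctr [ 0.5514 -0.2135] sides 0.022 0.046 yaw -82.4
at [ 0.5576 -0.275   0.177 ] yaw 96.8 F [-0.2  0.6 -0.5] t 11.47 shift cm [-0.14  0.14  9.95] rotvec [-0.002 -0.002  0.005]
```

View pics/w5.png

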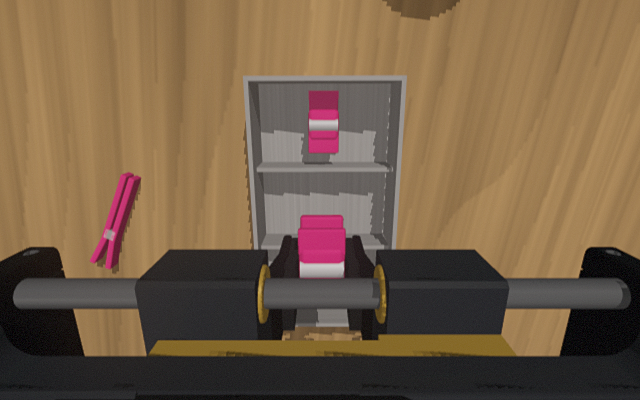

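Clip 1 sits well in the +y bay. The box corners are at (245,77) and (405,77), divider 1 is at row about 165, and divider 2 is at row about 238.

```bash
python3 - <<'E'
from h import *
i=cams.camera_info("wrist")
for uv,z in(((245,77),.04),((405,77),.04),((325,165),.03),((325,238),.03)):print(ray(i,uv,z).round(4))
a=ray(i,(245,77),.04)[:2];b=ray(i,(405,77),.04)[:2];u=(b-a)/np.linalg.norm(b-a);print((a+b)/2+.095*np.array([u[1],-u[0]]),np.degrees(np.arctan2(u[1],u[0])))
E
```

```text
[ 0.4974 -0.1888  0.04  ]
[ 0.6002 -0.1765  0.04  ]
[ 0.5561 -0.2416  0.03  ]
[ 0.563  -0.2983  0.03  ]
[ 0.56002452 -0.27698844] 6.786915858512545
```

```bash
python3 -m crank '[[-0.1,0.15,3.5,0,0,0,1],[0,0,3,0,0,0,1],[0,0,2.1,0,0,0,1],[0,0,1.3,0,0,0,1],[0,0,0,0,0,0,1]]' && python3 -m crank '[[0,0,0,0,0,0,0.5],[0,0,0,0,0,0,0.5],[0,0,0,0,0,0,0.5],[0,0,-4,0,0,0,0.5],[0,0,-6,0,0,0,0.5]]'; python3 - <<'E'
from h import *
look("w6")
go(.401,.179,.19,np.radians(37));print(robot.get_obs()["q"])
E
```

```text
time: 12.1
position: [0.5597, -0.2758, 0.078]
tool_rot: [0.664, 0.748, -0.0, -0.001]
ft_force: [0.2, 0.3, -0.3]
grip_width: 0.0216
grip_force: 20.0
time: 12.72
position: [0.5592, -0.2765, 0.1781]
tool_rot: [0.665, 0.747, -0.0, -0.002]
ft_force: [1.0, -0.5, 0.7]
grip_width: 0.0434
grip_force: 0.0
[324. 204.] [57. 30.] ctr [ 0.5612 -0.2794] sides 0.024 0.048 yaw -82.5
[112. 222.] [25. 99.] ctr [ 0.3886 -0.3162] sides 0.092 0.019 yaw 68.8
[321. 121.] [65. 31.] ctr [ 0.5516 -0.2145] sides 0.023 0.048 yaw -82.6
at [ 0.5632 -0.2791  0.1878] yaw 96.7 F [ 0.5 -0.9  4.9] t 12.78 shift cm [ 47.39 -10.75  -0.71] rotvec [0.012 0.003 1.042]
[-6.37575732e-01  6.55890035e-01  1.52007322e+00  5.53649348e-05
  9.53449501e-01 -7.54881971e-01]
```

```bash
python3 -m crank '[[5.92,-1.34,-0.1,0,0,0,0.5],[5.92,-1.34,-0.1,0,0,0,0.5],[5.92,-1.34,-0.1,0,0,0,0.5],[5.92,-1.34,-0.1,0,0,0,0.5],[5.92,-1.34,-0.1,0,0,0,0.5]]' && python3 -m crank '[[5.92,-1.34,0,0,0,0,0.5],[5.92,-1.34,0,0,0,0,0.5],[5.92,-1.34,0,0,0,0,0.5],[0,0,0,0,0,0.174,0.5],[0,0,0,0,0,0.174,0.5]]' && python3 -m crank '[[0,0,0,0,0,0.174,0.5],[0,0,0,0,0,0.174,0.5],[0,0,0,0,0,0.174,0.5],[0,0,0,0,0,0.172,0.5],[0,0,0,0,0,0,0.5]]';python3 - <<'E'
from h import *
look("w7")
go(.401,.179,.0718,np.radians(37))
E
```

```text
time: 13.4
position: [0.4587, 0.0105, 0.1843]
tool_rot: [0.665, 0.747, 0.001, 0.001]
ft_force: [0.7, 0.7, -0.1]
grip_width: 0.0437
grip_force: 0.0
time: 14.02
position: [0.3982, 0.182, 0.1842]
tool_rot: [0.785, 0.62, 0.001, 0.0]
ft_force: [0.9, -0.3, 0.3]
grip_width: 0.0436
grip_force: 0.0
time: 14.65
position: [0.3988, 0.1808, 0.1841]
tool_rot: [0.948, 0.318, 0.001, 0.0]
ft_force: [-1.1, -0.5, -0.3]
grip_width: 0.0434
grip_force: 0.0
[324. 198.] [57. 27.] ctr [0.4018 0.179 ] sides 0.022 0.049 yaw 37.9
[188. 118.] [40. 30.] ctr [0.3896 0.3021] sides 0.022 0.03 yaw -55.7
at [0.3987 0.1807 0.184 ] yaw 37.2 F [ 0.2  1.  -0.1] t 14.7 shift cm [ 0.07  0.27 11.22] rotvec [ 0.    -0.001  0.003]
```

View pics/w7.png

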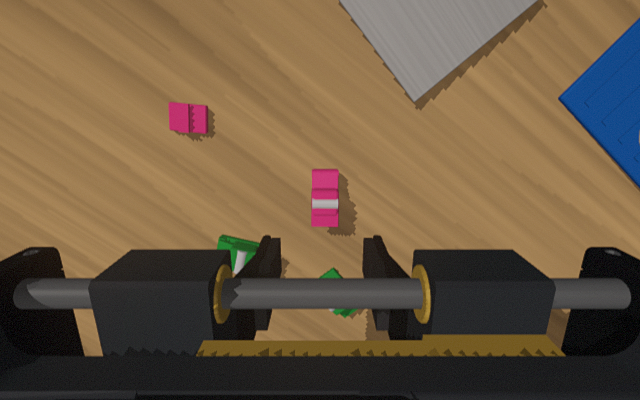

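Clip 3 is at (324,198), aligned. The green look-alikes are clear of the fingers.

```bash
python3 -m crank '[[0,0.27,4,0,0,0,0.5],[0,0,4,0,0,0,0.5],[0,0,2,0,0,0,0.5],[0,0,1.22,0,0,0,0.5],[0,0,0,0,0,0,0.5]]' 20 && python3 -m crank '[[0,0,0,0,0,0,1],[0,0,0,0,0,0,1],[0,0,0,0,0,0,1],[0,0,0,0,0,0,1],[0,0,-1,0,0,0,1]]' && python3 -m crank '[[0,0,-4,0,0,-0.174,1],[0,0,-4,0,0,-0.174,1],[0,0,-2,0,0,-0.174,1],[0,0,0,0,0,-0.174,1],[0,0,0,0,0,-0.174,1]]' &&  python3 -m crank '[[0,0,0,0,0,-0.17,1],[0,0,0,0,0,0,1]]'; python3 - <<'E'
from h import *
go(.567,-.338,.18,np.radians(96.7));
E
```

```text
time: 15.32
position: [0.4002, 0.1786, 0.0713]
tool_rot: [0.948, 0.318, -0.0, -0.0]
ft_force: [0.2, -0.1, 0.9]
grip_width: 0.0431
grip_force: 0.0
time: 15.95
position: [0.3998, 0.1785, 0.0816]
tool_rot: [0.948, 0.317, -0.001, -0.0]
ft_force: [-1.2, -0.2, -0.1]
grip_width: 0.0219
grip_force: 20.0
time: 16.58
position: [0.4, 0.1786, 0.1826]
tool_rot: [0.724, 0.69, 0.001, 0.0]
ft_force: [0.6, 0.6, -0.9]
grip_width: 0.022
grip_force: 20.0
time: 16.82
position: [0.3999, 0.1786, 0.182]
tool_rot: [0.666, 0.746, 0.0, 0.0]
ft_force: [-0.8, -0.4, -0.0]
grip_width: 0.0219
grip_force: 20.0
at [0.3999 0.1786 0.182 ] yaw 96.5 F [-0.8 -0.4 -0. ] t 16.82 shift cm [-53.21  10.78   0.2 ] rotvec [ 0.    -0.    -0.004]
```

9 rows of (-5.91, 1.2).

```bash
python3 -m crank '[[-5.91,1.2,0,0,0,0,1],[-5.91,1.2,0,0,0,0,1],[-5.91,1.2,0,0,0,0,1],[-5.91,1.2,0,0,0,0,1],[-5.91,1.2,0,0,0,0,1]]' && python3 -m crank '[[-5.91,1.2,0,0,0,0,1],[-5.91,1.2,0,0,0,0,1],[-5.91,1.2,0,0,0,0,1],[-5.93,1.18,0,0,0,-0.004,1],[0,0,0,0,0,0,1]]' && python3 -m crank '[[0,0,0,0,0,0,1]]' | head -2; python3 - <<'E'
from h import *
look("w8")
go(.567,-.338,.0778,np.radians(96.7));
E
```

```text
time: 17.45
position: [0.4939, -0.11, 0.1818]
tool_rot: [0.667, 0.745, 0.0, -0.0]
ft_force: [0.8, 0.1, 0.2]
grip_width: 0.0215
grip_force: 20.0
time: 18.08
position: [0.5694, -0.3429, 0.1818]
tool_rot: [0.667, 0.745, -0.0, 0.003]
ft_force: [-0.3, 0.6, -0.4]
grip_width: 0.0222
grip_force: 20.0
time: 18.2
position: [0.5673, -0.3369, 0.181]
[322. 244.] [66. 45.] ctr [ 0.5719 -0.3761] sides 0.037 0.061 yaw -82.2
[322. 124.] [59. 30.] ctr [ 0.5606 -0.2764] sides 0.022 0.044 yaw -82.6
[105. 146.] [ 30. 106.] ctr [ 0.3935 -0.314 ] sides 0.088 0.021 yaw 69.0
[319.  32.] [65. 32.] ctr [ 0.5511 -0.2139] sides 0.022 0.042 yaw -82.7
at [ 0.5673 -0.3361  0.181 ] yaw 96.8 F [-0.6  0.4  0.4] t 18.25 shift cm [-0.21 -0.04 10.32] rotvec [-0.002 -0.002  0.001]
```

View pics/w8.png

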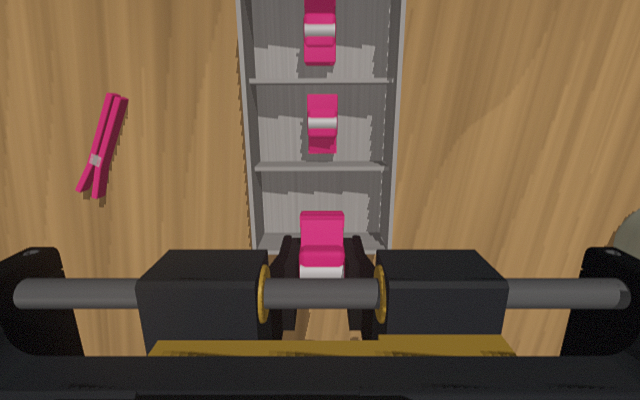

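Clips 1 and 2 lie centred at (319,32) and (322,124). Clip 3 is above the last bay.

```bash
python3 -m crank '[[-0.2,0,3.5,0,0,0,1],[0,0,3.5,0,0,0,1],[0,0,2.1,0,0,0,1],[0,0,1.25,0,0,0,1],[0,0,0,0,0,0,1]]' && python3 -m crank '[[0,0,0,0,0,0,0.5],[0,0,0,0,0,0,0.5],[0,0,0,0,0,0,0.5],[0,0,-4,0,0,0,0.5],[0,0,-6,0,0,0,0.5]]'; python3 - <<'E'
from h import *
look("w9")
go(.581,.255,.25,np.radians(77))
E
```

```text
time: 18.88
position: [0.5684, -0.339, 0.0776]
tool_rot: [0.664, 0.748, -0.0, -0.001]
ft_force: [0.6, 0.7, -0.1]
grip_width: 0.0219
grip_force: 20.0
time: 19.5
position: [0.5674, -0.3389, 0.1771]
tool_rot: [0.664, 0.748, -0.0, -0.003]
ft_force: [0.2, -0.7, 0.3]
grip_width: 0.0433
grip_force: 0.0
[324. 207.] [64. 28.] ctr [ 0.5697 -0.3436] sides 0.022 0.054 yaw -82.4
[323. 122.] [63. 32.] ctr [ 0.5609 -0.2773] sides 0.024 0.046 yaw -82.4
[ 95. 145.] [ 29. 111.] ctr [ 0.3882 -0.3161] sides 0.091 0.02 yaw 68.9
[321.  31.] [62. 34.] ctr [ 0.552  -0.2152] sides 0.023 0.039 yaw -82.4
at [ 0.5714 -0.3419  0.1876] yaw 96.8 F [ 1.7 -0.8  4.8] t 19.55 shift cm [59.09  8.1  -6.72] rotvec [0.01  0.008 0.346]
```

All three clips are in their bays. Next is the lid.

```bash
python3 -m crank '[[0,0,-5,0,0,0,0.2],[5.9,0.8,-1.7,0,0,0,0.2],[5.9,0.8,0,0,0,0,0.2],[5.9,0.8,0,0,0,0,0.2],[5.9,0.8,0,0,0,0,0.2]]' && python3 -m crank '[[5.9,0.8,0,0,0,0,0.2],[5.9,0.8,0,0,0,0,0.2],[5.9,0.8,0,0,0,0,0.2],[5.9,0.8,0,0,0,0,0.2],[5.9,0.8,0,0,0,0,0.2]]' && python3 -m crank '[[5.9,0.8,0,0,0,0,0.2],[0,0,0,0,0,0.173,0.2],[0,0,0,0,0,0.173,0.2],[0,0,0,0,0,0,0.2],[0,0,0,0,0,0,0.2]]';  python3 - <<'E'
from h import *
i,im=look("w10")
go(.581,.255,.083,np.radians(77))
h=cv2.cvtColor(im,cv2.COLOR_RGB2HSV)
m=cv2.inRange(h,(0,0,100),(180,45,255));m[240:]=0
for c in cv2.findContours(m,0,2)[0]:
    if cv2.contourArea(c)>3000:print(cv2.minAreaRect(c),[ray(i,q,.009).round(4)[:2].tolist() for q in cv2.boxPoints(cv2.minAreaRect(c))])
E
```

```text
time: 20.18
position: [0.5722, -0.0998, 0.2457]
tool_rot: [0.664, 0.748, 0.0, 0.001]
ft_force: [-0.0, 0.2, 0.2]
grip_width: 0.0692
grip_force: 0.0
time: 20.8
position: [0.577, 0.1981, 0.2455]
tool_rot: [0.664, 0.748, 0.001, 0.0]
ft_force: [1.9, -0.6, -0.1]
grip_width: 0.0699
grip_force: 0.0
time: 21.42
position: [0.5779, 0.2555, 0.2452]
tool_rot: [0.782, 0.623, 0.0, 0.0]
ft_force: [0.1, 0.2, -0.9]
grip_width: 0.0698
grip_force: 0.0
[128. 176.] [32. 23.] ctr [0.3921 0.3044] sides 0.025 0.029 yaw -57.5
at [0.578  0.2554 0.2452] yaw 77.1 F [-1.1 -0.3  1.3] t 21.48 shift cm [ 0.02  0.3  16.22] rotvec [ 0.    -0.     0.001]
((325.9999694824219, 157.49996948242188), (123.99998474121094, 162.99996948242188), -0.0) [[0.5048, 0.2075], [0.5489, 0.3645], [0.6607, 0.3389], [0.6333, 0.178]]
```

View pics/w10.png

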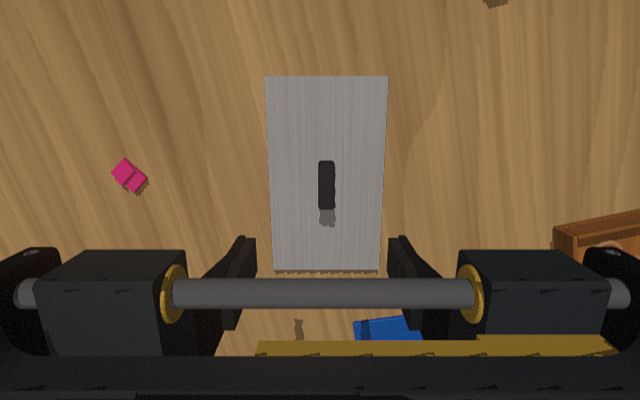

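The lid corners are at (265,76), (387,76), (379,270) and (273,270). The bar spans (327,161)-(327,209).

```bash
python3 - <<'E'
from h import *
i=cams.camera_info("wrist")
w=np.array([ray(i,q,.009)[:2] for q in((265,76),(387,76),(379,270),(273,270))])
e=w[0]+w[1]-w[2]-w[3]
print(w.round(4),np.linalg.norm(w-np.roll(w,1,0),axis=1).round(3),w.mean(0),"yaw",np.degrees(np.arctan2(e[1],e[0])))
for q in((327,185),(327,209),(327,161)):print(ray(i,q,.037),ray(i,q,.009))
c=w.mean(0);go(c[0],c[1],.083,np.arctan2(e[1],e[0]))
E
```

```text
[[0.5499 0.3642]
 [0.6599 0.339 ]
 [0.6175 0.1439]
 [0.5044 0.17  ]] [0.199 0.113 0.2   0.116] [0.58293641 0.25427973] yaw 77.28941046586068
[0.58410008 0.25707108 0.037     ] [0.58303666 0.25017506 0.009     ]
[0.57897349 0.23425192 0.037     ] [0.57743238 0.22522961 0.009     ]
[0.58901513 0.27894865 0.037     ] [0.5884097  0.27409118 0.009     ]
at [0.578  0.2554 0.2452] yaw 77.1 F [-1.1 -0.3  1.3] t 21.48 shift cm [-0.    0.51 16.22] rotvec [ 0.    -0.    -0.004]
```

```bash
python3 -m crank '[[0,0.5,5,0,0,0,0.5],[0,0,5,0,0,0,0.5],[0,0,3.5,0,0,0,0.5],[0,0,1.7,0,0,0,0.5],[0,0,0.9,0,0,0,0.5]]' 40 && python3 -m crank '[[0,0,0.1,0,0,0,0.5],[0,0,0,0,0,0,1],[0,0,0,0,0,0,1],[0,0,0,0,0,0,1],[0,0,0,0,0,0,1]]' && python3 -m crank '[[0,0,0,0,0,0,1],[0,0,-1,0,0,0,1],[0,0,-3,0,0,0,1],[0,0,-4,0,0,0,1],[0,0,-4,0,0,0,1]]' && python3 -m crank '[[0,0,-3,0,0,-0.17,1],[0,0,0,0,0,-0.168,1],[0,0,0,0,0,0,1]]'; python3 - <<'E'
from h import *
go(.5595,-.277,.25,np.radians(96.7))
E
```

```text
time: 22.1
position: [0.5831, 0.2544, 0.0836]
tool_rot: [0.783, 0.623, 0.0, -0.0]
ft_force: [0.4, -0.6, 0.2]
grip_width: 0.0438
grip_force: 0.0
time: 22.72
position: [0.5828, 0.2547, 0.0836]
tool_rot: [0.783, 0.623, 0.0, 0.0]
ft_force: [-0.5, 0.4, 2.7]
grip_width: 0.016
grip_force: 40.0
time: 23.35
position: [0.5823, 0.2544, 0.2037]
tool_rot: [0.783, 0.622, -0.001, -0.0]
ft_force: [0.6, -0.7, -2.4]
grip_width: 0.0156
grip_force: 40.0
time: 23.72
position: [0.5824, 0.2545, 0.2333]
tool_rot: [0.668, 0.745, -0.0, -0.0]
ft_force: [0.4, 0.0, -2.8]
grip_width: 0.0157
grip_force: 40.0
at [0.5824 0.2545 0.2333] yaw 96.2 F [ 0.4  0.  -2.8] t 23.73 shift cm [-52.58  -8.06  -1.66] rotvec [-0.     0.    -0.008]
```

```bash
python3 -m crank '[[-2.5,-0.38,-0.5,0,0,-0.008,1],[-4.78,-0.73,-0.5,0,0,0,1],[-4.78,-0.73,0,0,0,0,1],[-4.78,-0.73,0,0,0,0,1],[-4.78,-0.73,0,0,0,0,1]]' && python3 -m crank '[[-4.78,-0.73,0,0,0,0,1],[-4.78,-0.73,0,0,0,0,1],[-4.78,-0.73,0,0,0,0,1],[-4.78,-0.73,0,0,0,0,1],[-4.78,-0.73,0,0,0,0,1]]' && python3 -m crank '[[-4.78,-0.73,0,0,0,0,1],[-2.3,-0.38,0,0,0,0,1],[0,0,4,0,0,0,1],[0,0,4,0,0,0,1],[0,0,0,0,0,0,1]]'; python3 -m crank '[[0,0,0,0,0,0,1],[0,0,0,0,0,0,1]]'|head -2;python3 - <<'E'
from h import *
look("w11")
go(.5595,-.277,.119,np.radians(96.7))
E
```

```text
time: 24.35
position: [0.5748, 0.0346, 0.2423]
tool_rot: [0.665, 0.747, -0.0, -0.001]
ft_force: [0.4, -0.5, -2.4]
grip_width: 0.0153
grip_force: 40.0
time: 24.98
position: [0.5669, -0.207, 0.2421]
tool_rot: [0.665, 0.747, -0.0, -0.001]
ft_force: [1.2, 0.2, -2.4]
grip_width: 0.016
grip_force: 40.0
time: 25.6
position: [0.5626, -0.2748, 0.1593]
tool_rot: [0.664, 0.748, -0.0, -0.005]
ft_force: [-0.2, 1.5, -2.4]
grip_width: 0.0159
grip_force: 40.0
time: 25.85
position: [0.5662, -0.2776, 0.1651]
[ 97. 221.] [ 29. 102.] ctr [ 0.3939 -0.313 ] sides 0.09 0.02 yaw 69.1
at [ 0.566  -0.2776  0.165 ] yaw 96.8 F [-0.1  0.3 -2.6] t 25.9 shift cm [ 0.15 -0.65  4.6 ] rotvec [0.003 0.002 0.002]
```

View pics/w11.png

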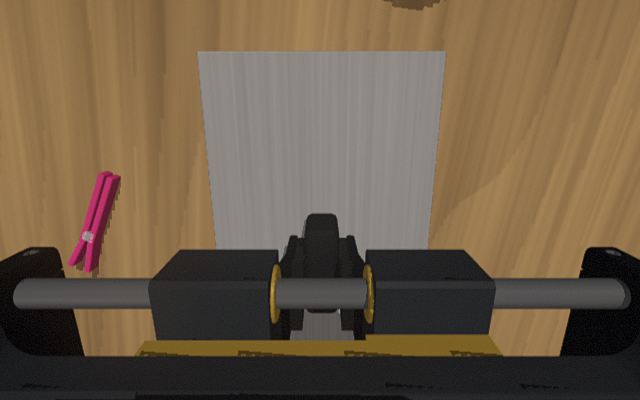

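The lid is held square and level and covers the box.

```bash
python3 -m crank '[[0.15,-0.65,1,0,0,0,1],[0,0,1,0,0,0,1],[0,0,0,0,0,0,1],[0,0,0,0,0,0,1]]' >/dev/null; python3 - <<'E'
from h import *
go(.5595,-.277,.1178,np.radians(96.7))
E
```

```text
at [ 0.5584 -0.2766  0.1428] yaw 96.8 F [-0.3  0.5 -3.2] t 26.4 shift cm [-0.05  0.1   2.5 ] rotvec [-0.    -0.     0.002]
```

```bash
python3 -m crank '[[-0.05,0.1,1,0,0,0,1],[0,0,0.8,0,0,0,1],[0,0,0.4,0,0,0,1],[0,0,0.2,0,0,0,1],[0,0,0,0,0,0,1]]'; python3 -m crank '[[0,0,0,0,0,0,1]]'; python3 - <<'E'
from h import *
go(.5595,-.277,.1176,np.radians(96.7))
E
```

```text
time: 27.02
position: [0.5594, -0.2769, 0.1189]
tool_rot: [0.664, 0.748, -0.0, -0.0]
ft_force: [-0.4, 0.6, -2.1]
grip_width: 0.0156
grip_force: 40.0
time: 27.15
position: [0.5596, -0.277, 0.1193]
tool_rot: [0.664, 0.748, 0.0, 0.0]
ft_force: [0.3, -0.2, -2.6]
grip_width: 0.016
grip_force: 40.0
at [ 0.5596 -0.277   0.1193] yaw 96.8 F [ 0.3 -0.2 -2.6] t 27.15 shift cm [ 0.   -0.01  0.17] rotvec [0.    0.    0.002]
```

```bash
python3 -m crank '[[0,0,0.12,0,0,0,1],[0,0,0,0,0,0,1],[0,0,0,0,0,0,1]]'; python3 -m crank '[[0,0,0,0,0,0,0.6],[0,0,0,0,0,0,0.6],[0,0,0,0,0,0,0.6],[0,0,-3,0,0,0,0.4],[0,0,-5,0,0,0,0.4]]'; python3 -m crank '[[0,0,-5,0,0,0,0.4],[-4,0,-3,0,0,0,0.4],[-4,0,0,0,0,0,0.4],[0,0,0,0,0,0,0.4],[0,0,0,0,0,0,0.4]]'; python3 - <<'E'
from h import *
look("w12")
save(cams.camera("side"),"s12")
E
```

```text
time: 27.52
position: [0.5594, -0.2769, 0.1179]
tool_rot: [0.664, 0.748, 0.0, 0.0]
ft_force: [-0.1, -0.1, -2.2]
grip_width: 0.0157
grip_force: 40.0
time: 28.15
position: [0.5584, -0.2763, 0.1969]
tool_rot: [0.664, 0.748, -0.0, -0.002]
ft_force: [0.3, -1.2, -0.2]
grip_width: 0.0468
grip_force: 0.0
time: 28.78
position: [0.5684, -0.3556, 0.2772]
tool_rot: [0.664, 0.748, 0.0, -0.001]
ft_force: [-0.6, -0.0, 0.0]
grip_width: 0.0519
grip_force: 0.0
[159. 116.] [21. 82.] ctr [ 0.3928 -0.3146] sides 0.087 0.02 yaw 68.9
```

View pics/w12.png

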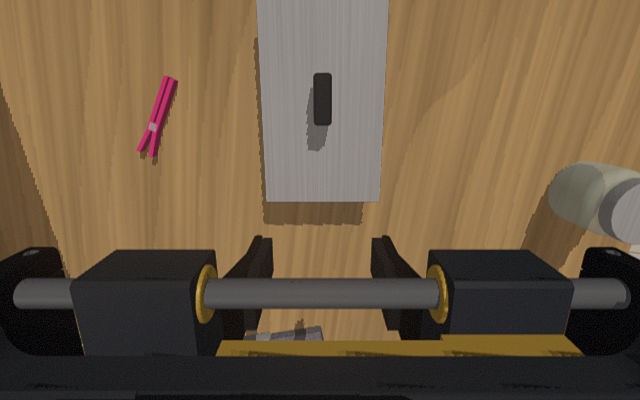

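View pics/s12.png

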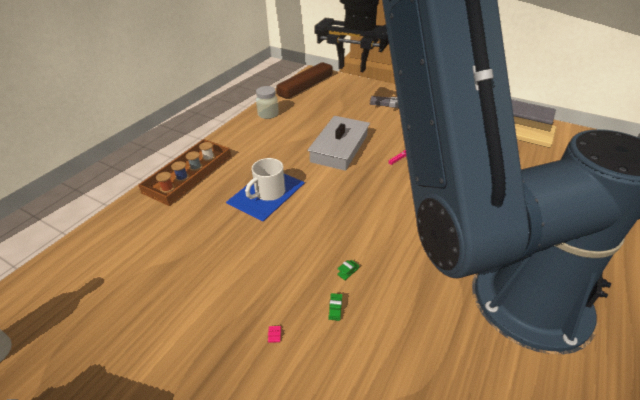

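Both views show the lid lying flat and square on the box, with the near edge at (265,202)-(380,202) in the wrist view. Nothing else has moved.

```bash
python3 - <<'E'
from h import *
i=cams.camera_info("wrist")
a=ray(i,(265,202),.043);b=ray(i,(380,202),.043);u=(b-a)[:2];print(np.linalg.norm(u),np.degrees(np.arctan2(u[1],u[0])),(a+b)[:2]/2+.1*np.array([-u[1],u[0]])/np.linalg.norm(u))
print(ticket.hand_in())
E
```

```text
0.11755584624885664 6.863742640078412 [ 0.5601196  -0.27654108]
the job is handed in; nothing more can be done
None
```

I put the three complete pink clips in the box, one per bay, set the lid squarely on it, and handed the job in after about 29 s; the final pictures show the lid flat and the half clip, peg and cup where they were, though no contact force showed as the lid was set down.

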